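# Shut and bolt the polishing-stock chest

### The job

Swing the lid of the small plywood chest down, then hold it pressed down on its rubber buffers and slide the bolt on top of it across into the keeper, until the tip bears firmly on the rubber stop inside. Do not force the bolt against the keeper or ram the stop, leave the things standing round the chest where they are, and let go.

Things in the scene. Friction and masses are not known exactly. Their poses are not given: they have to be found in the camera images.
- chest: plywood chest that stands fast, box 150 (x) x 160 (y) x 60 mm high without its lid; origin at the centre of its underside on the work surface; x points from its front to its hinge side, y to its left, z up. At yaw 0 its front faces the robot.
- buffer_mid (a point): point on the front rim (chest x -70 mm, z 60 mm) half-way between two sprung rubber buffers that stand 9 mm proud of it: the lid rests on them with its front edge 5 to 9 mm too high. About 12 to 16 N straight down on the bolt's thumb piece brings the lid fully down on the rim (a hard stop); let go, it springs up again unless it is bolted.
- lid (a joint): lid hinge, rad: 0 fully down on the box, grows as the front edge rises; the stiff hinge holds the lid where it is left (0.32 N m friction). About 0.04 to 0.06 when it rests on the buffers. Hinge line along the chest's y at chest x +75 mm, z 60 mm; the lid is 150 x 160 x 10 mm, its top at z 70 mm when down.
- lid_press (a point): free spot on the lid's top face to push it down on: 85 mm in front of the hinge line, 60 mm to the left (+y) of the lid's middle, clear of the bolt. Turns with the lid; z is the lid's normal.
- bolt (a joint): bolt travel, m: 0 drawn back, grows as it slides toward the chest's -y, at most 0.045; greased: drag about 3.5 N, 1 N more at 15 mm/s; it stays where it is left. At 0.012 the tip is level with the keeper's mouth. It meets the rubber stop somewhere between 0.024 and 0.040.
- thumb_centre (a point): centre of the bolt's dark steel thumb piece: upright block 16 x 16 x 36 mm (x, y, z), rising from a flange 40 (x) x 34 (y) x 4 mm whose upper face is 18 mm below this point (fingertips may press on it); rod axis 31 mm below. Axes as the lid's. With the lid fully down this point is at chest x -45 mm, z 112 mm.
- bolt_tip (a point): tip of the bolt rod, on its axis: round steel rod 10 mm thick, its last 6 mm tapering to 7 mm; 74 mm to the -y side of the thumb piece. Moves to the chest's -y.
- keeper: steel keeper block on the chest's -y side, 23 (x) x 40 (y) x 27 mm high; origin at the centre of its mouth, at chest (-45, -86, 81) mm; square bore 12.6 x 12.6 mm running 36 mm to the chest's -y. The bolt is in line with it when the lid is fully down; the tip enters only if the lid is within about 2.5 mm of that at the bolt, otherwise it butts on the keeper's face (not over 25 N).
- stop: end boss of the keeper with an adjusting screw that carries a rubber pad inside the bore; origin at the centre of the keeper's outer end, 40 mm from the mouth. The pad's face is set 12 to 28 mm inside the mouth, differently every time, and is not measured: it is found by feel. The pad yields about 1 mm for 8 N; press it with 7 to 13 N, never over 18.
- dropper_mid (a point): square clear dropper bottle, 30 x 30 x 86 mm, standing; its middle. To be left alone.
- cup_mid (a point): aluminium cup upside down, 57 mm across, 48 mm high; its middle. To be left alone.

How it is judged:
On the way, in this order (a step that is already met when the one before it is completed fails the run):
1. the lid is swung down onto its buffers (value of joint lid below 0.075 rad), for 0.1 s.
2. the lid is pressed down and the bolt's tip is in the keeper (value of joint lid below 0.03 rad and value of joint bolt above 0.018 m), for 0.1 s.
3. the bolt is pressed home on the stop with more than 5 N (contact force between bolt and stop above 5 N), for 0.1 s.
At the end, for the whole second after the job is handed in: the lid is held down by the bolt (hinge under 0.026 rad, about 4 mm at the front), the bolt's travel is over 22.5 mm, its tip still bears on the rubber stop (more than 0.3 N) and it is at rest (value of joint lid below 0.026 rad and value of joint bolt above 0.0225 m and contact force between bolt and stop above 0.3 N and velocity of joint bolt below 0.005 m/s); the robot touches nothing.
It fails at once if the bolt is forced on the keeper with more than 25 N (contact force between bolt and keeper above 25 N).
It fails at once if the bolt is rammed on its stop with more than 18 N (contact force between bolt and stop above 18 N).
It fails at once if a bystander is shifted by more than 30 mm (distance of any of dropper_mid, cup_mid from where it was at the start of the episode above 0.03 m).
It also fails if it takes over 61 s, if anything falls off the work surface, if the arm or the gripper's body presses on something with over 40 N, if the wrist force passes 120 N, or if a joint passes its speed limit or range.

### The arm

A 7-joint arm with a two-finger parallel gripper is mounted at the origin on a cart in front of the work surface, level with it; the furniture and walls round the work are solid. World frame = base frame: x ahead of the robot, y to its left, z up, the work surface at z = 0. Lengths are in m, angles in rad, forces in N, time in s.
With the tool pointing down it reaches from about 0.4 to 0.85 m from the base axis. Payload 10.4 kg.
Tool frame: the origin (TCP) lies at the very end of the fingers, on their centre line; the grasp point (between the pads) lies 19 mm behind it (robot.pinch_z is the distance from the TCP to the grasp point, in m); x points along the fingers, z is the direction in which the jaws open and shut, and the axes are right-handed (so a half turn about x gives the same grasp; the last joint's range is limited). The gripper opens to 87 mm and grips with 3 to 60 N. Pads are 19 mm wide; open, the fingers measure 117 mm over their backs; the gripper's body (75 mm by 190 mm) begins 51 mm behind the grasp point.
Start: joints at [-0.023, 0.332, -0.065, 1.46, 0.022, 1.35, -0.088], TCP at [0.625, 0, 0.223] pointing down, gripper open.
Joint ranges: [-2.6, 2.6], [-0.5, 2.12], [-1.47, 1.34], [0.16, 2.42], [-1.27, 4.41], [0.06, 2.06], [-2.6, 2.6]. Speed limits (rad/s): [2.22, 2.22, 2.79, 2.79, 3.14, 3.14, 3.14].

### API

Orientations are given as a unit quaternion [w, x, y, z].
In Python, from bench import robot, read_camera, camera_model gives the robot as it stands. The module is installed in compiled form; this text tells all that it offers.
- The arm moves only by the tool send_rows, never from a script. Its argument "motion" is a list of rows, each a list of 3 entries, a list of its own where there are three numbers: the opening, from 0 (shut) to 1 (fully open), then the shift along the tool's x, y, z in mm, then the turn about the tool's x in rad. In form: [[claw, [x, y, z], spin], ...]. A call has 1 to 20 rows; each row shifts and turns the commanded pose from where the row before left it, along the tool's axes as they then stand; what a row does not reach is not made up. A row lasts 1/10 s, in which the tool goes at most 50 mm and 8.59 degrees, less where a joint would pass 70% of its speed; a pose out of reach is approached as far as the arm can. A call with a gripper value outside its range is refused whole. The fingers move at their own pace and stop on an object; the grip force is fixed at half the most. Time passes only in rows, so rows that do not move let the fingers close. It gives the time, the measured TCP pose, the force and the opening at its end, in the units of the state.
- robot.state(): the state, without advancing time (a new reading comes with each control period).
- read_camera(name): name is "scene" or "side" or "wrist"; returns the picture (400x640x3 uint8, red, green, blue); there is no depth.
- camera_model(name): a dict with "fx", "fy", "cx", "cy" (pixels), "k1" (the pictures are not rectified: a ray, as slopes to the right and down, at radius r is drawn at 1 + k1 r^2 times it, then the intrinsics apply), "R" (3x3) and "t" (3): a world point X has camera coordinates R X + t. Camera axes: x right, y down, z forward; pixel columns grow to the right and rows downward; lengths in m; the calibration is good to about 2 mm. A picture is of the moment at which its call begins: read the wrist's pose just before it. camera_model takes no time and is no camera call; for the wrist camera it gives the pose at the moment of the call.
- robot.close_job(): hands the job in, once; it reports no verdict.
The state is a dict: "time": time; "joint_positions": joint angles; "joint_vel": joint speeds; "tau": joint torques, N m; "tool_pos": TCP position; "tcp_rot": TCP orientation; "wrist_force": force on the tool from outside, world axes, zero at the start; "moment": the same for the moment, N m; "finger_gap": finger opening in m.
Only numpy, scipy, OpenCV 4.12 (cv2) and the standard library are available. Lean on these libraries where they do the work, as an engineer would, in place of code of your own. Each camera call takes 0.05 s, during which the arm holds its last target. There are 200 camera calls.

## Working session

There is one attempt and no reset: what is moved stays moved. The work goes in short steps, Python scripts to look and compute and a tool call to move; the robot and the scene stay as the last step left them, time stands still between calls to the robot, and variables do not carry over. Pictures are saved under pics/ and viewed, about 8 in all and at most 12, crops included, and the job is handed in when it is done.

Besides the shell and the picture viewer there is one more tool, called after ">>>" as name([rows], argument=value, ...), one row to a line, values as JSON. send_rows: Moves the arm, as the interface text tells. Its arguments: {"type":"object","properties":{"motion":{"type":"array"}},"required":["motion"]}

```bash
mkdir -p pics
cat > h.py <<'E'
import numpy as np, cv2
from bench import robot, read_camera, camera_model
def ray(m,u,v):
    x=(u-m['cx'])/m['fx']; y=(v-m['cy'])/m['fy']; a,b=x,y
    for _ in range(20):
        s=1+m['k1']*(a*a+b*b); a,b=x/s,y/s
    R=np.array(m['R']); t=np.array(m['t'])
    return -R.T@t, R.T@np.array([a,b,1.])
def onz(m,u,v,z):
    o,d=ray(m,u,v); return o+d*(z-o[2])/d[2]
def tri(m1,p1,m2,p2):
    o1,d1=ray(m1,*p1);o2,d2=ray(m2,*p2)
    s=np.linalg.lstsq(np.c_[d1,-d2],o2-o1,rcond=None)[0]
    a=o1+s[0]*d1;b=o2+s[1]*d2
    return (a+b)/2, np.linalg.norm(a-b)
def proj(m,X):
    c=np.array(m['R'])@np.array(X)+np.array(m['t']); a,b=c[:2]/c[2]; s=1+m['k1']*(a*a+b*b)
    return np.array([m['cx']+m['fx']*a*s, m['cy']+m['fy']*b*s])
def snap(n,f):
    im=read_camera(n); cv2.imwrite('pics/'+f,im[:,:,::-1]); return im
E
python3 - <<'E'
from h import *
s=robot.state(); print(s)
a=snap('scene','scene0.png');b=snap('side','side0.png');
c=snap('wrist','wrist0.png')
for n in('scene','side','wrist'):
    m=camera_model(n); print(n,m['fx'],m['k1'],(-np.array(m['R']).T@np.array(m['t'])).round(3),np.array(m['R'])[2].round(2))
E
```

```text
{'time': 0.0, 'joint_positions': array([-0.02261856,  0.33287551, -0.0646842 ,  1.46097512,  0.02161556,
        1.34991463, -0.08848741]), 'joint_vel': array([-0.00035447,  0.0017099 ,  0.00084753, -0.00049112, -0.00017597,
       -0.00146713, -0.00035487]), 'tau': array([-1.20520472e-04, -6.23245955e+01,  2.44190963e-02, -3.89891267e+01,
       -6.13984605e-02,  3.97891912e-02,  1.87085252e-04]), 'tool_pos': array([ 6.24591566e-01, -1.07336835e-05,  2.21735508e-01]), 'tcp_rot': array([ 7.06585480e-01, -4.67054593e-05,  7.07627696e-01, -1.74799334e-05]), 'wrist_force': array([ 0.46145125, -0.51976236,  0.60070806]), 'moment': array([-0.02676301,  0.00383109,  0.03300182]), 'finger_gap': 0.08698183291761086}
scene 364.31303290285587 -0.08032014162529998 [0.125 0.601 0.718] [ 0.48 -0.46 -0.75]
side 424.8307123564677 -0.1078864886668982 [0.129 0.887 0.578] [ 0.46 -0.73 -0.5 ]
wrist 326.7853220985631 -0.004791489779896794 [0.625 0.08  0.384] [-0.   -0.29 -0.96]
```

View pics/scene0.png

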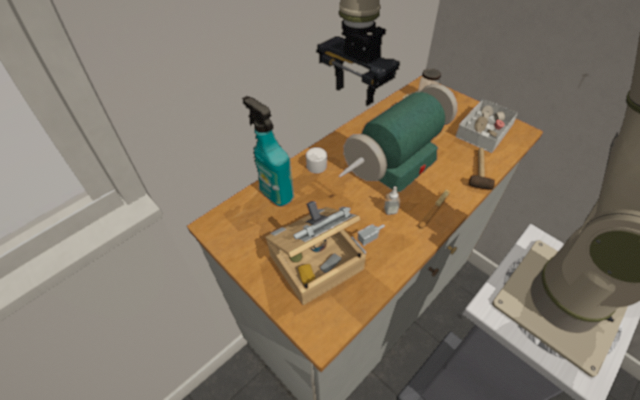

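View pics/side0.png

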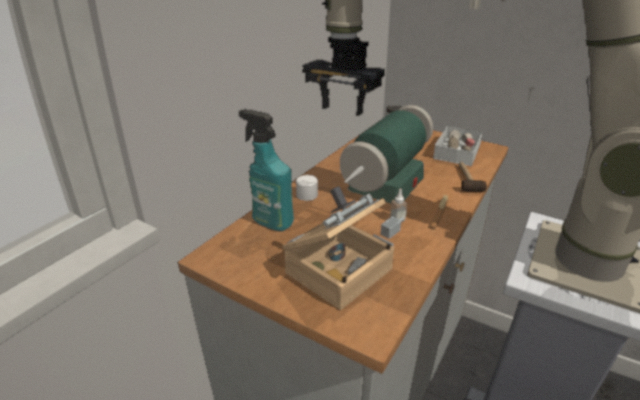

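The chest is at about (315,255) in the scene picture and (340,260) in the side picture, with the lid part open. The keeper is at (370,233) and (390,227), the dropper at (392,200) and the white cup at (317,160). Next I'll enlarge both views.

Run:
```python
from h import *
a=cv2.imread('pics/scene0.png')[180:310,250:410];b=cv2.imread('pics/side0.png')[175:305,265:425]
f=lambda x:cv2.resize(x,None,fx=4.5,fy=4.5,interpolation=cv2.INTER_CUBIC)
cv2.imwrite('pics/a.png',f(a));cv2.imwrite('pics/b.png',f(b))
m=camera_model('scene');n=camera_model('side')
for u,v in[(315,255),(370,240),(392,212),(317,170)]: print(onz(m,u,v,0.03).round(3))
```

```text
[0.455 0.303 0.03 ]
[0.395 0.185 0.03 ]
[0.41  0.083 0.03 ]
[0.647 0.109 0.03 ]
```

View pics/a.png

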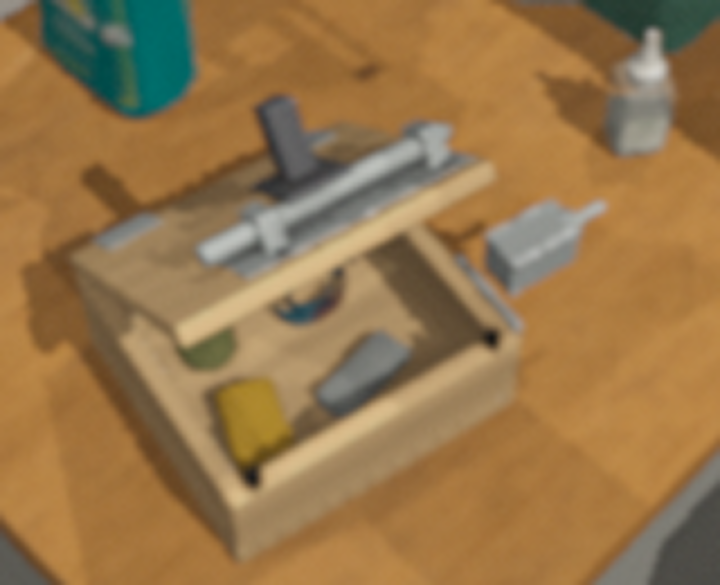

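View pics/b.png

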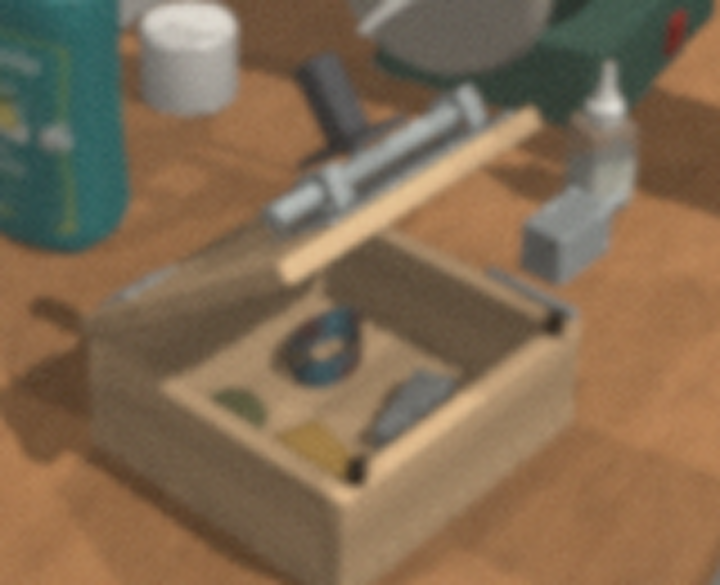

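The crops show the chest's front rim corners at (236,503) and (516,340) in the scene crop, and at (345,498) and (578,318) in the side crop. The lid's front edge runs from (180,330) to (493,165) in the scene crop, and from (283,266) to (540,110) in the side crop. The thumb piece's top is at (276,103) and (318,65).

```bash
cat > m.py <<'E'
from h import *
m=camera_model('scene');n=camera_model('side')
A=lambda p:(250+p[0]/4.5-.4,180+p[1]/4.5-.4);B=lambda p:(265+p[0]/4.5-.4,175+p[1]/4.5-.4)
P={}
for k,p,q in[('FL',(236,503),(345,498)),('FR',(516,340),(578,318)),('BL',(75,260),(92,322)),
 ('lidL',(178,328),(283,266)),('lidR',(493,165),(540,110)),('lidLb',(182,345),(290,283)),('thumbtop',(276,103),(318,62)),
 ('dropcap',(653,33),(609,65))]:
    X,e=tri(m,A(p),n,B(q));P[k]=X;print(k,X.round(4),'gap',round(e,4))
for p in [(236,503),(516,340)]: print('z60',onz(m,*A(p),.06).round(4))
for p in [(345,498),(578,318)]: print('z60',onz(n,*B(p),.06).round(4))
FL=sum([onz(m,*A((236,503)),.06),onz(n,*B((345,498)),.06)])/2
FR=sum([onz(m,*A((516,340)),.06),onz(n,*B((578,318)),.06)])/2
BL=sum([onz(m,*A((75,260)),.06),onz(n,*B((92,322)),.06)])/2
print(FL,FR,BL,np.linalg.norm(FL-FR),np.linalg.norm(BL-FL))
y=(FL-FR)/np.linalg.norm(FL-FR);x=np.array([y[1],-y[0],0])
x2=(BL-FL)/np.linalg.norm(BL-FL)
print('yaw',np.degrees(np.arctan2(x[1],x[0])),np.degrees(np.arctan2(x2[1],x2[0])))
O=(FL+FR)/2+.075*x; O[2]=0;print('O',O)
for k in P: 
    d=P[k]-O; print(k,'chest',(d@x).round(4),(d@y).round(4),d[2].round(4))
E
python3 m.py
```

```text
FL [0.3957 0.3951 0.066 ] gap 0.0012
FR [0.3624 0.2486 0.0722] gap 0.0017
BL [0.5396 0.3657 0.0755] gap 0.0013
lidL [0.4293 0.3886 0.1606] gap 0.0002
lidR [0.3944 0.2365 0.1621] gap 0.0002
lidLb [0.4246 0.3912 0.1562] gap 0.0
thumbtop [0.4692 0.2949 0.1908] gap 0.0008
dropcap [0.4292 0.0618 0.0891] gap 0.0003
z60 [0.3975 0.3932 0.06  ]
z60 [0.366  0.2419 0.06  ]
z60 [0.3995 0.3893 0.06  ]
z60 [0.3689 0.233  0.06  ]
[0.39850621 0.39123284 0.06      ] [0.36744021 0.23745709 0.06      ] [0.55086286 0.35488764 0.06      ] 0.15688236428098498 0.15663180655868686
yaw -11.421255406363167 -13.417339971204926
O [0.45648805 0.29949339 0.        ]
FL chest -0.0785 0.0817 0.066
FR chest -0.0822 -0.0686 0.0722
BL chest 0.0683 0.0813 0.0755
lidL chest -0.0443 0.082 0.1606
lidR chest -0.0484 -0.074 0.1621
lidLb chest -0.0494 0.0836 0.1562
thumbtop chest 0.0134 -0.002 0.1908
dropcap chest 0.0203 -0.2384 0.0891
```

View pics/wrist0.png

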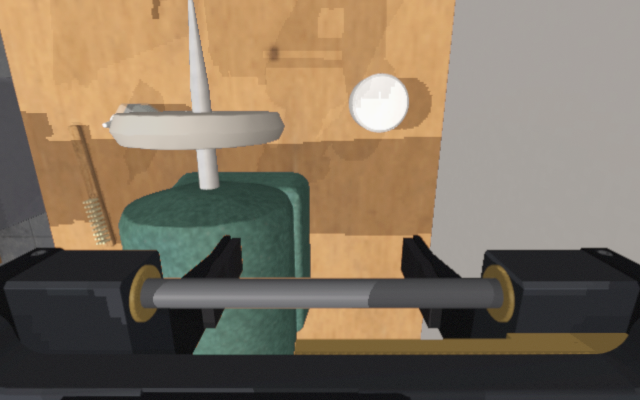

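```bash
cat >> m.py <<'E'
print('--')
print(onz(m,*A((130,115)),0),onz(m,*A((190,85)),0),onz(n,*B((70,250)),0),onz(n,*B((125,220)),0))
print(tri(m,(262,100),n,(256,113)))
print(tri(m,(315,163),n,(307,190)))
E
python3 m.py|sed -n '/--/,$p'
```

```text
--
[0.6467082  0.25021896 0.        ] [0.63933962 0.2102012  0.        ] [0.64670023 0.24344812 0.        ] [0.63840606 0.20535186 0.        ]
(array([0.72834055, 0.19979596, 0.2587124 ]), np.float64(0.005024725604152652))
(array([0.67091068, 0.09271481, 0.02888873]), np.float64(0.001003937924157639))
```

>>> send_rows([
  [0, [-15, 0, 0], 0],
  [0, [-15, 20, -10], 0],
  [0, [0, 30, -12], 0],
  [0, [0, 30, -12], 0],
  [0, [0, 30, -12], 0],
  [0, [0, 35, -12], 0.03],
  [0, [0, 35, -12], 0.03],
  [0, [0, 35, -12], 0.03],
  [0, [0, 35, -12], 0.03],
  [0, [0, 35, -15], 0.03],
  [0, [0, 35, -15], 0.054],
  [0, [0, 25, -15], 0],
  [0, [0, 0, 0], 0],
  [0, [0, 0, 0], 0],
])

```text
time: 1.55
tool_pos: [0.5074, 0.3532, 0.2533]
tcp_rot: [0.704, 0.072, 0.703, -0.072]
wrist_force: [0.8, -0.8, 0.3]
finger_gap: 0.0004
```

Run:
```python
from h import *
s=robot.state();print(s['time'],s['tool_pos'],s['tcp_rot'],s['wrist_force'],s['finger_gap'])
O=np.array([.456,.30,0]);t=-.2042;x=np.array([np.cos(t),np.sin(t),0]);y=np.array([-x[1],x[0],0])
d=s['tool_pos']-O;print('chest',d@x,d@y,d[2])
a=robot.state()['tcp_rot'];snap('wrist','w1.png')
```

```text
1.55 [0.50744558 0.35321602 0.25333037] [ 0.7036934   0.0716326   0.70325707 -0.07151124] [ 0.79719695 -0.81353167  0.34243466] 0.00036254375424757125
chest 0.03958537240811189 0.06254270624124868 0.253330367928037
```

View pics/w1.png

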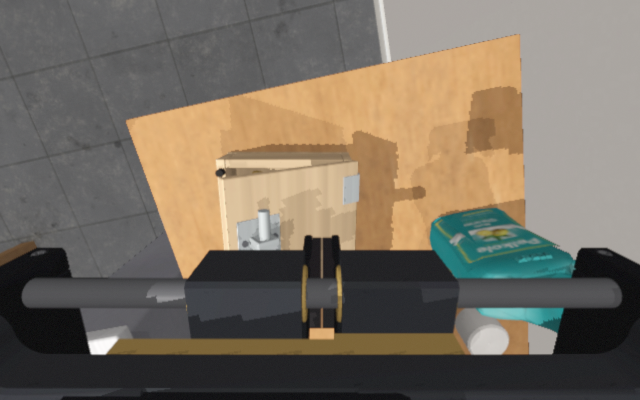

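The picture shows the chest square to the fingers. The left end of the rod is at (264,212), well left of the fingers at column 322, and the lid's left edge is at row 165. The press spot is clear.

>>> send_rows([
  [0, [15, 0, -10], 0],
  [0, [25, 0, -10], 0],
  [0, [25, 0, 0], 0],
  [0, [25, 0, 0], 0],
  [0, [20, 0, 0], 0],
  [0, [8, 0, 0], 0],
  [0, [6, 0, 0], 0],
  [0, [6, 0, -1], 0],
  [0, [6, 0, -1], 0],
  [0, [6, 0, -2], 0],
])

```text
time: 2.6
tool_pos: [0.4845, 0.3581, 0.1112]
tcp_rot: [0.704, 0.073, 0.703, -0.072]
wrist_force: [-0.3, 0.3, 2.7]
finger_gap: 0.0003
```

>>> send_rows([
  [0, [5, 0, -2], 0],
  [0, [5, 0, -2], 0],
  [0, [5, 0, -2], 0],
  [0, [5, 0, -2], 0],
  [0, [4, 0, -2], 0],
  [0, [4, 0, -1], 0],
])

```text
time: 3.2
tool_pos: [0.473, 0.3601, 0.0822]
tcp_rot: [0.703, 0.072, 0.703, -0.072]
wrist_force: [-0.8, 0.2, 2.0]
finger_gap: 0.0007
```

>>> send_rows([
  [0, [3, 0, -1], 0],
  [0, [3, 0, 0], 0],
  [0, [2, 0, 0], 0],
  [0, [2, 0, 0], 0],
  [0, [1, 0, 0], 0],
  [0, [0, 0, 0], 0],
])

```text
time: 3.8
tool_pos: [0.4715, 0.3603, 0.0722]
tcp_rot: [0.703, 0.072, 0.704, -0.072]
wrist_force: [-5.7, -1.9, 9.4]
finger_gap: 0.0003
```

>>> send_rows([
  [0, [1, 0, 0], 0],
  [0, [0, 0, 0], 0],
  [0, [-10, 0, 0], 0],
  [0, [-30, 0, 0], 0],
  [0, [-40, 0, 0], 0],
  [0.5, [-40, 0, 0], 0],
  [0.5, [-20, 0, 0], -0.071],
  [0.5, [0, 0, 0], -0.15],
  [0.5, [0, 0, 0], -0.15],
  [0.5, [0, 0, 0], -0.15],
  [0.5, [0, 0, 0], -0.15],
  [0.5, [0, 0, 0], -0.15],
  [0.5, [0, 0, 0], -0.15],
  [0.5, [0, 0, 0], -0.15],
  [0.5, [0, 0, 0], -0.15],
  [0.5, [0, 0, 0], -0.15],
  [0.5, [0, 0, 0], -0.15],
  [0.5, [0, 0, 0], 0],
  [0.5, [0, 0, 0], 0],
])

```text
time: 5.7
tool_pos: [0.4725, 0.3599, 0.2106]
tcp_rot: [0.549, -0.445, 0.549, 0.445]
wrist_force: [0.4, -0.3, 0.1]
finger_gap: 0.0436
```

Run:
```python
from h import *
s=robot.state();print(s['time'],s['tool_pos'],s['tcp_rot'],s['wrist_force'],s['finger_gap'],s['joint_positions'].round(2))
a=snap('scene','s2.png')[180:310,250:410];b=snap('side','d2.png')[175:305,265:425]
w=snap('wrist','w2.png')
f=lambda x:cv2.resize(x,None,fx=2.5,fy=2.5,interpolation=cv2.INTER_CUBIC)
cv2.imwrite('pics/ab2.png',np.hstack([f(a),f(b)])[:,:,::-1])
```

```text
5.7 [0.47245666 0.35985825 0.21062398] [ 0.54942854 -0.44521083  0.54937282  0.44509   ] [ 0.43592581 -0.26808663  0.12987475] 0.04363796596520873 [-0.35  0.31 -0.47  1.54  0.14  1.32  0.53]
```

View pics/ab2.png

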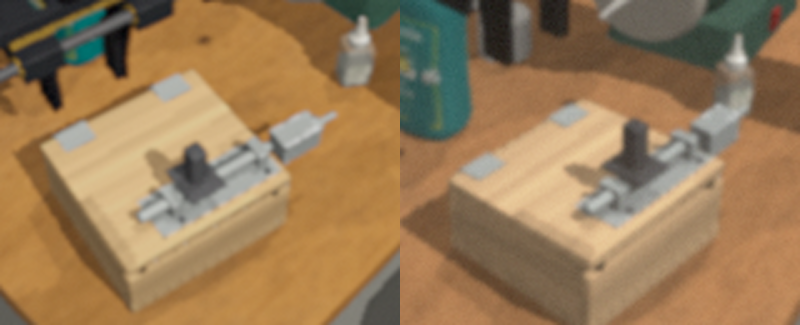

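View pics/w2.png

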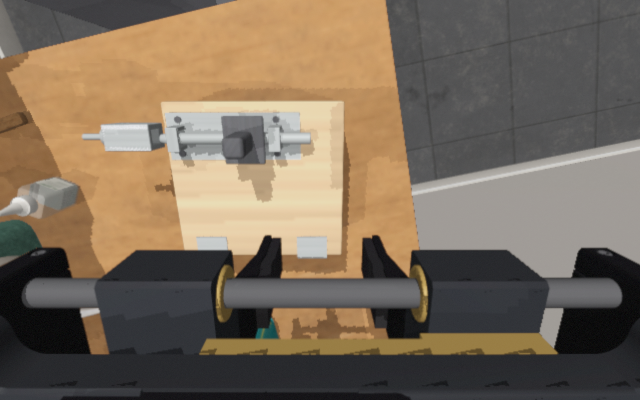

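The lid now rests on its buffers and the bolt line points at the keeper. In the wrist picture the thumb piece's top is at about (236,148), its flange spans (222..266, 118..163), and the lid's front corners are at (162,102) and (343,101). The dropper is untouched.

Run:
```python
from h import *
im=cv2.imread('pics/w2.png');g=im.max(2).astype(int);sat=g-im.min(2)
mask=((g<110)&(sat<40)).astype(np.uint8);mask[:, :205]=0;mask[:,285:]=0;mask[:105]=0;mask[175:]=0
k,l,st,c=cv2.connectedComponentsWithStats(mask);i=1+np.argmax(st[1:,4]);print(st[i],c[i])
crop=cv2.resize(im[95:180,205:285],None,fx=7,fy=7,interpolation=cv2.INTER_CUBIC);cv2.imwrite('pics/w2c.png',crop)
s=robot.state();w=camera_model('wrist');m=camera_model('scene');n=camera_model('side')
O=np.array([.456,.30,0]);t=-.2042;x=np.array([np.cos(t),np.sin(t),0]);y=np.array([-x[1],x[0],0])
ch=lambda X:np.array([(X-O)@x,(X-O)@y,X[2]]).round(4)
print('tcp',ch(s['tool_pos']))
for p,z in[((236,148),.136),((162,102),.078),((343,101),.078),((164,124),.095),((222,118),.1),((266,118),.1),((266,163),.1),((102,124),.0945),((152,124),.0945)]: print(p,ch(onz(w,*p,z)),onz(w,*p,z).round(4))
S=(250+77.6-.4,180+59.6-.4);D=(265+94.4-.4,175+49.2-.4)
for X,e in[tri(w,(236,148),m,S),tri(w,(236,148),n,D),tri(m,S,n,D)]: print(ch(X),X.round(4),e)
```

```text
[ 222  118   46   46 1028] [247.72178988 144.54863813]
tcp [0.0037 0.0621 0.2106]
(236, 148) [-0.0437  0.0014  0.136 ] [0.4135 0.3102 0.136 ]
(162, 102) [-0.0758 -0.0748  0.078 ] [0.3666 0.2421 0.078 ]
(343, 101) [-0.0762  0.0818  0.078 ] [0.398  0.3956 0.078 ]
(164, 124) [-0.0582 -0.0677  0.095 ] [0.3853 0.2455 0.095 ]
(222, 118) [-0.0631 -0.0175  0.1   ] [0.3906 0.2957 0.1   ]
(266, 118) [-0.063   0.0182  0.1   ] [0.398  0.3306 0.1   ]
(266, 163) [-0.0262  0.0163  0.1   ] [0.4337 0.3213 0.1   ]
(102, 124) [-0.0584 -0.1197  0.0945] [0.3746 0.1946 0.0945]
(152, 124) [-0.0582 -0.0779  0.0945] [0.3832 0.2355 0.0945]
[-0.0444  0.0005  0.1389] [0.4126 0.3095 0.1389] 0.003340698542086296
[-0.0459  0.0017  0.1421] [0.4115 0.311  0.1421] 0.003690450372248788
[-0.0465 -0.0002  0.1416] [0.4104 0.3092 0.1416] 0.00034216077519753994
```

View pics/w2c.png

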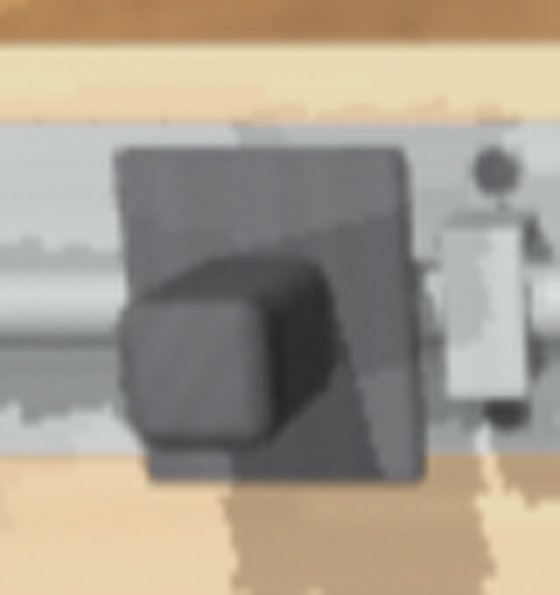

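>>> send_rows([
  [0.5, [0, 10, -13], 0],
  [0.5, [0, 13, -16], 0],
  [0.5, [0, 13, -16], 0],
  [0.5, [0, 9, -13], 0],
  [0.5, [0, 3, -4], 0],
  [0.5, [15, 0, 0], 0],
  [0.5, [20, 0, 0], 0],
  [0.5, [20, 0, 0], 0],
  [0.5, [20, 0, 0], 0],
  [0.5, [15, 0, 0], 0],
  [0.5, [10, 0, 0], 0],
  [0.5, [5, 0, 0], 0],
  [0.5, [0, 0, 0], 0],
])

```text
time: 7.15
tool_pos: [0.4127, 0.3092, 0.1053]
tcp_rot: [0.548, -0.446, 0.548, 0.447]
wrist_force: [1.1, 0.3, 0.6]
finger_gap: 0.0437
```

Run:
```python
from h import *
s=robot.state();print(s['time'],s['tool_pos'],s['wrist_force'])
O=np.array([.456,.30,0]);t=-.2042;x=np.array([np.cos(t),np.sin(t),0]);y=np.array([-x[1],x[0],0])
d=s['tool_pos']-O;print('chest',d@x,d@y,d[2])
snap('wrist','w3.png')
```

```text
7.15 [0.41266257 0.30923552 0.10529727] [1.07895835 0.33439189 0.59587091]
chest -0.04430984247440113 0.0002555086701986793 0.10529727038404543
```

View pics/w3.png

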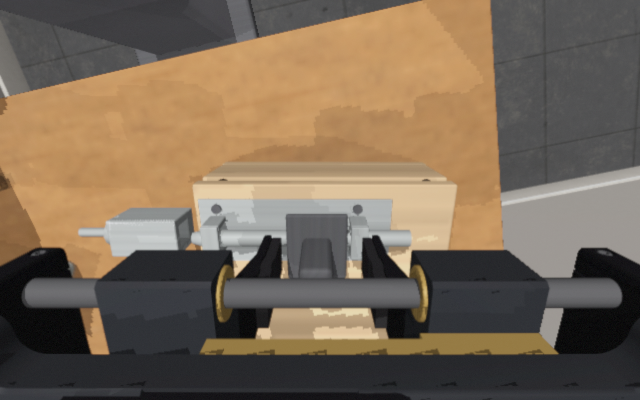

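The thumb piece at column 317 sits centred between the fingers (columns 278 and 365). I'll close on it now.

>>> send_rows([
  [0.15, [0, 0, 0], 0],
  [0.15, [0, 0, 0], 0],
  [0.15, [0, 0, 0], 0],
  [0, [0, 0, 0], 0],
  [0, [0, 0, 0], 0],
])

```text
time: 7.7
tool_pos: [0.4127, 0.3085, 0.1057]
tcp_rot: [0.548, -0.447, 0.549, 0.446]
wrist_force: [-1.7, -3.0, 4.7]
finger_gap: 0.0156
```

>>> send_rows([
  [0, [1, 0, 0], 0],
  [0, [1, 0, 0], 0],
  [0, [1, 0, 0], 0],
  [0, [1, 0, 0], 0],
  [0, [1, 0, 0], 0],
  [0, [0, 0, 0], 0],
])

```text
time: 8.3
tool_pos: [0.4119, 0.3104, 0.1017]
tcp_rot: [0.548, -0.447, 0.548, 0.447]
wrist_force: [-8.0, -1.7, 14.0]
finger_gap: 0.0156
```

>>> send_rows([
  [0, [1, 0.5, 0], 0],
  [0, [1, 0.5, 0], 0],
  [0, [1, 0.5, 0], 0],
  [0, [1, 0.5, 0], 0],
  [0, [0, 0, 0], 0],
])

```text
time: 8.8
tool_pos: [0.4113, 0.3115, 0.0993]
tcp_rot: [0.549, -0.447, 0.547, 0.447]
wrist_force: [-6.9, -2.4, 24.5]
finger_gap: 0.0156
```

>>> send_rows([
  [0, [0.5, 0.5, 0], 0],
  [0, [0.5, 0.5, 0], 0],
  [0, [0, 0, 0], 0],
  [0, [0, 0, 0], 0],
])

```text
time: 9.2
tool_pos: [0.4112, 0.3115, 0.0992]
tcp_rot: [0.55, -0.447, 0.546, 0.446]
wrist_force: [-7.3, -5.7, 31.5]
finger_gap: 0.0156
```

Run:
```python
from h import *
s=robot.state();print(s['time'],s['tool_pos'],s['wrist_force'],s['tcp_rot'])
a=snap('scene','s4.png')[180:310,250:410];b=snap('side','d4.png')[175:305,265:425]
f=lambda x:cv2.resize(x,None,fx=2.5,fy=2.5,interpolation=cv2.INTER_CUBIC)
cv2.imwrite('pics/ab4.png',np.hstack([f(a),f(b)])[:,:,::-1])
```

```text
9.2 [0.41123632 0.31153526 0.09918097] [-7.3100648  -5.73737689 31.53470535] [ 0.55008798 -0.44690559  0.54628378  0.44637725]
```

View pics/ab4.png

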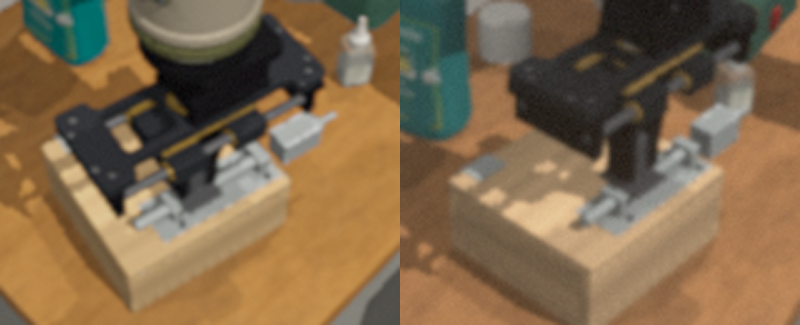

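The lid is shut: no gap is left at the buffers, and z stays put while the force rises. I'll ease the push slightly and start sliding.

>>> send_rows([
  [0, [-0.5, 0, -1], 0],
  [0, [-0.5, 0, -1], 0],
  [0, [0, 0, -1], 0],
  [0, [0, 0, -1], 0],
  [0, [0, 0, -1], 0],
  [0, [0, 0, -1], 0],
  [0, [0, 0, -1], 0],
  [0, [0, 0, -1], 0],
  [0, [0, 0, -1], 0],
])

```text
time: 10.2
tool_pos: [0.4096, 0.3042, 0.0994]
tcp_rot: [0.551, -0.447, 0.545, 0.447]
wrist_force: [-1.5, 4.0, 17.0]
finger_gap: 0.0155
```

```bash
cat > c.py <<'E'
from h import *
s=robot.state()
O=np.array([.456,.30,0]);t=-.2042;x=np.array([np.cos(t),np.sin(t),0]);y=np.array([-x[1],x[0],0])
d=s['tool_pos']-O;f=s['wrist_force'];print(s['time'],'chest mm',(1e3*np.array([d@x,d@y,d[2]])).round(2),'F',np.array([f@x,f@y,f[2]]).round(1),s['finger_gap'],s['tcp_rot'].round(4))
E
python3 c.py
```

```text
10.2 chest mm [-46.26  -5.25  99.41] F [-2.3  3.6 17. ] 0.015534080964214252 [ 0.5508 -0.4465  0.5452  0.4472]
```

>>> send_rows([
  [0, [0.5, 0, -1], 0],
  [0, [0.3, 0, -1], 0],
  [0, [0, 0, -1], 0],
  [0, [0, 0, -1], 0],
  [0, [0, 0, -1], 0],
  [0, [0, 0, -1], 0],
])

```text
time: 10.8
tool_pos: [0.4086, 0.299, 0.0993]
tcp_rot: [0.551, -0.447, 0.545, 0.447]
wrist_force: [-3.9, 4.6, 21.8]
finger_gap: 0.0155
```

```bash
python3 c.py
```

```text
10.8 chest mm [-46.23 -10.62  99.29] F [-4.8  3.7 21.8] 0.015519882485027586 [ 0.5511 -0.4465  0.5448  0.4474]
```

>>> send_rows([
  [0, [0, 0, -1], 0],
  [0, [0, 0, -1], 0],
  [0, [0, 0, -1], 0],
  [0, [0, 0, -1], 0],
  [0, [0, 0, -1], 0],
])

```text
time: 11.3
tool_pos: [0.4076, 0.2941, 0.0993]
tcp_rot: [0.551, -0.447, 0.545, 0.447]
wrist_force: [-3.1, 4.8, 21.9]
finger_gap: 0.0158
```

```bash
python3 c.py
```

```text
11.3 chest mm [-46.24 -15.58  99.3 ] F [-4.   4.1 21.9] 0.015842543665114405 [ 0.5511 -0.4465  0.5448  0.4474]
```

>>> send_rows([
  [0, [0, 0, -1], 0],
  [0, [0, 0, -1], 0],
  [0, [0, 0, -1], 0],
  [0, [0, 0, -1], 0],
  [0, [0, 0, -0.5], 0],
  [0, [0, 0, -0.5], 0],
])

```text
time: 11.9
tool_pos: [0.4066, 0.2892, 0.0993]
tcp_rot: [0.551, -0.447, 0.545, 0.447]
wrist_force: [-3.1, 4.1, 23.6]
finger_gap: 0.0157
```

```bash
python3 c.py
```

```text
11.9 chest mm [-46.22 -20.62  99.31] F [-3.9  3.4 23.6] 0.01567508598591691 [ 0.551  -0.4466  0.5448  0.4473]
```

Bolt travel is now about 21 to 23 mm with a steady drag of about 3.5 N. I'll feel for the stop in 0.5 mm steps.

>>> send_rows([
  [0, [0, 0, -0.5], 0],
  [0, [0, 0, -0.5], 0],
  [0, [0, 0, -0.5], 0],
  [0, [0, 0, -0.5], 0],
])

```text
time: 12.3
tool_pos: [0.4062, 0.2872, 0.0993]
tcp_rot: [0.551, -0.447, 0.545, 0.447]
wrist_force: [-2.9, 4.1, 22.4]
finger_gap: 0.0159
```

>>> send_rows([
  [0, [0, 0, -0.5], 0],
  [0, [0, 0, -0.5], 0],
  [0, [0, 0, -0.5], 0],
])

```text
time: 12.6
tool_pos: [0.4058, 0.2857, 0.0993]
tcp_rot: [0.551, -0.447, 0.545, 0.447]
wrist_force: [-3.5, 4.0, 23.1]
finger_gap: 0.0159
```

>>> send_rows([
  [0, [0, 0, -0.5], 0],
  [0, [0, 0, -0.5], 0],
  [0, [0, 0, -0.5], 0],
  [0, [0, 0, -0.5], 0],
])

```text
time: 13.0
tool_pos: [0.4054, 0.2838, 0.0993]
tcp_rot: [0.551, -0.447, 0.545, 0.447]
wrist_force: [-3.5, 4.0, 23.5]
finger_gap: 0.0161
```

>>> send_rows([
  [0, [0, 0, -0.5], 0],
  [0, [0, 0, -0.5], 0],
  [0, [0, 0, -0.5], 0],
  [0, [0, 0, -0.5], 0],
])

```text
time: 13.4
tool_pos: [0.405, 0.2818, 0.0993]
tcp_rot: [0.551, -0.447, 0.545, 0.447]
wrist_force: [-3.9, 5.8, 23.3]
finger_gap: 0.0159
```

>>> send_rows([
  [0, [0, 0, -0.5], 0],
  [0, [0, 0, -0.5], 0],
])

```text
time: 13.6
tool_pos: [0.4048, 0.2809, 0.0993]
tcp_rot: [0.551, -0.447, 0.545, 0.447]
wrist_force: [-3.7, 4.9, 23.4]
finger_gap: 0.0163
```

>>> send_rows([
  [0, [0, 0, -0.5], 0],
  [0, [0, 0, -0.5], 0],
  [0, [0, 0, -0.5], 0],
])

```text
time: 13.9
tool_pos: [0.4045, 0.2794, 0.0993]
tcp_rot: [0.551, -0.447, 0.545, 0.447]
wrist_force: [-3.7, 4.3, 23.1]
finger_gap: 0.0158
```

>>> send_rows([
  [0, [0, 0, -0.5], 0],
  [0, [0, 0, -0.5], 0],
  [0, [0, 0, -0.5], 0],
])

```text
time: 14.2
tool_pos: [0.4042, 0.2779, 0.0993]
tcp_rot: [0.551, -0.447, 0.545, 0.447]
wrist_force: [-4.1, 4.5, 22.8]
finger_gap: 0.0157
```

>>> send_rows([
  [0, [0, 0, -0.5], 0],
  [0, [0, 0, -0.5], 0],
  [0, [0, 0, -0.5], 0],
])

```text
time: 14.5
tool_pos: [0.4039, 0.2764, 0.0993]
tcp_rot: [0.551, -0.447, 0.545, 0.447]
wrist_force: [-3.9, 4.1, 24.2]
finger_gap: 0.0156
```

>>> send_rows([
  [0, [0, 0, -0.5], 0],
  [0, [0, 0, -0.5], 0],
  [0, [0, 0, -0.5], 0],
])

```text
time: 14.8
tool_pos: [0.4036, 0.275, 0.0993]
tcp_rot: [0.551, -0.447, 0.545, 0.447]
wrist_force: [-4.5, 4.9, 23.8]
finger_gap: 0.0157
```

>>> send_rows([
  [0, [0, 0, -0.5], 0],
  [0, [0, 0, -0.5], 0],
  [0, [0, 0, -0.5], 0],
])

```text
time: 15.1
tool_pos: [0.4034, 0.2741, 0.0993]
tcp_rot: [0.551, -0.447, 0.544, 0.448]
wrist_force: [-2.5, 8.6, 20.7]
finger_gap: 0.016
```

Contact with the stop: the side force is rising and the advance is lagging the command.

>>> send_rows([
  [0, [0, 0, -0.5], 0],
  [0, [0, 0, -0.3], 0],
  [0, [0, 0, 0], 0],
])

```text
time: 15.4
tool_pos: [0.4034, 0.2738, 0.0994]
tcp_rot: [0.551, -0.446, 0.544, 0.448]
wrist_force: [-1.1, 9.4, 18.8]
finger_gap: 0.016
```

```bash
python3 c.py
```

```text
15.4 chest mm [-46.21 -36.35  99.36] F [-3.   9.  18.8] 0.01604530639442088 [ 0.5515 -0.4465  0.5441  0.4478]
```

>>> send_rows([
  [0, [0.3, 0, -0.4], 0],
  [0, [0, 0, -0.4], 0],
  [0, [0, 0, 0], 0],
])

```text
time: 15.7
tool_pos: [0.4033, 0.2736, 0.0993]
tcp_rot: [0.552, -0.446, 0.544, 0.448]
wrist_force: [-2.4, 11.6, 21.0]
finger_gap: 0.0158
```

```bash
python3 c.py
```

```text
15.7 chest mm [-46.22 -36.55  99.34] F [-4.7 10.9 21. ] 0.015825043207466503 [ 0.5517 -0.4465  0.5436  0.448 ]
```

>>> send_rows([
  [0, [0, 0, -0.4], 0],
  [0, [0, 0, -0.2], 0],
  [0, [0, 0, 0], 0],
  [0, [0, 0, 0], 0],
])

```text
time: 16.1
tool_pos: [0.4033, 0.2734, 0.0994]
tcp_rot: [0.552, -0.446, 0.543, 0.448]
wrist_force: [-1.0, 12.5, 19.8]
finger_gap: 0.0154
```

```bash
python3 c.py
```

```text
16.1 chest mm [-46.25 -36.74  99.36] F [-3.5 12.  19.8] 0.015384040822784889 [ 0.5519 -0.4464  0.5434  0.4482]
```

>>> send_rows([
  [0, [-0.5, 0, 0], 0],
  [0, [-0.5, 0, 0], 0],
  [0, [-0.5, 0, 0], 0],
  [0, [-0.5, 0, 0], 0],
  [0, [0, 0, 0], 0],
])

```text
time: 16.6
tool_pos: [0.4032, 0.2728, 0.1001]
tcp_rot: [0.552, -0.446, 0.544, 0.448]
wrist_force: [4.8, 15.2, 4.7]
finger_gap: 0.0156
```

```bash
python3 c.py
```

```text
16.6 chest mm [-46.16 -37.35 100.07] F [ 1.6 15.9  4.7] 0.015641782135585255 [ 0.5518 -0.4462  0.5438  0.4481]
```

>>> send_rows([
  [0.3, [0, 0, 0.3], 0],
  [0.5, [0, 0, 0], 0],
  [0.5, [0, 0, 0], 0],
  [0.5, [0, 0, 0], 0],
  [0.5, [0, 0, 0], 0],
])

```text
time: 17.1
tool_pos: [0.4008, 0.2674, 0.0971]
tcp_rot: [0.548, -0.447, 0.549, 0.446]
wrist_force: [-0.3, 0.2, 0.4]
finger_gap: 0.0419
```

```bash
python3 c.py
```

```text
17.1 chest mm [-47.43 -43.12  97.11] F [-0.3  0.1  0.4] 0.04189409491843203 [ 0.548  -0.4465  0.5486  0.4465]
```

>>> send_rows([
  [0.5, [-5, 0, 3], 0],
  [0.5, [-10, 0, 3], 0],
  [0.5, [-20, 0, 0], 0],
  [0.5, [-30, 0, 0], 0],
  [0.5, [-40, 0, 0], 0],
  [0.5, [-20, 0, 0], 0],
  [0.5, [0, -40, 0], 0],
  [0.5, [0, -40, 0], 0],
  [0.5, [0, -20, 0], 0],
  [0.5, [0, 0, 0], 0],
])

```text
time: 18.1
tool_pos: [0.5025, 0.252, 0.2226]
tcp_rot: [0.549, -0.446, 0.549, 0.446]
wrist_force: [-0.6, 0.5, -0.1]
finger_gap: 0.0436
```

```bash
python3 c.py
python3 - <<'E'
from h import *
a=snap('scene','s5.png')[180:310,250:410];b=snap('side','d5.png')[175:305,265:425]
f=lambda x:cv2.resize(x,None,fx=2.5,fy=2.5,interpolation=cv2.INTER_CUBIC)
w=snap('wrist','w5.png');w=cv2.resize(w[60:260],(800,250))
cv2.imwrite('pics/ab5.png',np.vstack([np.hstack([f(a),f(b)]),w])[:,:,::-1])
E
```

```text
18.1 chest mm [ 55.3  -37.53 222.61] F [-0.7  0.4 -0.1] 0.04359659964736526 [ 0.5491 -0.4456  0.549   0.4456]
```

View pics/ab5.png

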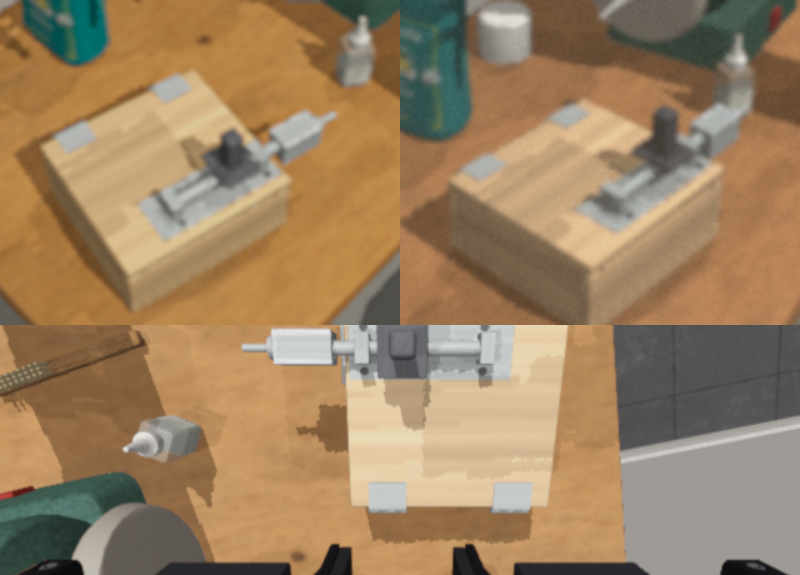

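The lid is held flush, the rod runs into the keeper, the dropper and cup are where they were, and the gripper is clear. I'll hand the job in.

```bash
python3 -c "
from bench import robot
print(robot.close_job()); print(robot.state()['time'])"
```

```text
the job is handed in; nothing more can be done
None
the job is handed in; nothing more can be done
```

The lid is down and bolted, and the job was handed in at about 18 s of the 61 s allowed; no verdict was reported.

- **Lid:** I pushed it down onto its buffers with the shut fingers. I then gripped the thumb piece and pressed down until the lid met the hard stop; pressing ran at about 17–32 N.
- **Bolt:** It slid into the keeper against a steady drag of about 3.5–4.5 N. The stop was found by feel at roughly 35 mm of travel.
- **Force on the stop:** This was worked out from the wrist force less the drag, not measured directly. I pressed to about 8.5 N. When I eased the downward push before letting go, the side force rose to about 16 N in total, so perhaps 12 N on the stop. I did not intend that rise, but it stayed under the 18 N limit.
- **Last checks:** After release the wrist force was about 0 and the gripper was well clear. The final pictures show the lid flush, the rod in the keeper, and the dropper and cup where they stood.
- **Not checked:** I could not measure how hard the tip still bears on the stop after letting go. The bolt's own drag should keep a few newtons on it.

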